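# Fetch the middle cup out of a nested stack

## Task

The blue parts cup is wanted at the blue station, but it is nested in the grey cup underneath the orange cup, and a dropper bottle stands in the orange cup. Park the bottle upright on the cork mat, then lift the orange cup off alone and stand it on the orange pad, then lift the blue cup out without bringing the grey cup along and stand it inside the rim of the blue station; after that set the orange cup back into the grey cup and, last of all, stand the bottle in it again. Leave the grey cup where it stands, set the glass bottle down rather than dropping it, and do not disturb the mug, the green capacitor or the yellow-lidded tin.

Things in the scene. Friction and masses are not known exactly. Their poses are not given: they have to be found in the camera images.
- dropper_bottle: brown glass dropper bottle, white label, black dropper cap, 0.07 kg, 102 mm tall. Body 33 mm across up to about 58 mm, shoulder to 62 mm, round black collar 23.6 mm across from 62 to 77 mm, then a rigid tip 13 mm across, narrowing to the top. Origin: centre of its underside, z up. At the start it stands in the orange cup, its underside 7.5 mm above the bench.
- orange_cup: orange round open cup, top of the stack, 56 mm high, 70 g. Outside 46 mm across at the foot, widening to 57 mm at 40 mm height, upright band above; wall and floor 2.5 mm, inner floor 41 mm across. Origin: centre of its underside, z up. At the start its underside is 5 mm and its rim 61 mm above the bench; in the grey cup alone 2.5 and 58.5 mm, with about 6 mm of play to each side.
- blue_cup: blue round open cup, 43 mm high, 90 g, at the start the ring seen round the orange cup. Outside 54.6 mm across at the foot, 65 mm in the upright band from 27 mm up; wall and floor 2.5 mm. Origin: centre of its underside, z up. At the start its underside is 2.5 mm and its rim 45.5 mm above the bench. Cups rest floor on floor, 1.5 mm play, no jamming; fingers reaching below the next rim seize that wider cup.
- base_cup: grey round open cup at the bottom of the stack, standing on the bench, 30 mm high, about 250 g. Outside diameter 74 mm at the band (upper 16 mm), 63 mm at the foot; wall and floor 2.5 mm thick. Origin: centre of its underside, z up. It is to stay where it is.
- cork_mat: square cork mat, 90 x 90 mm, 4 mm thick, fixed; parking place of the bottle. Origin: centre of its underside, z up.
- orange_pad: flat round orange pad with a small black dot in the middle, 90 mm across, 4 mm thick, fixed; parking place of the orange cup. Origin: centre of its underside, z up.
- blue_station: round blue station plate, 90 mm across, fixed, with a raised rim: floor 5 mm above the bench and 76 mm across, rim 9 mm above the bench and 7 mm wide. The blue cup is to stand on its floor. Origin: centre of its underside, z up.
- mug: bystander: dark grey and white mug, 82 mm across and 97 mm tall. The handle points along its -y axis and ends 57 mm from the origin. Origin: on the underside, 15 mm from the middle of the mug's round body towards the handle. To be left alone.
- green_capacitor: bystander: dark green can capacitor standing upright, 30 mm across, 41 mm tall. Origin: centre of its underside. To be left alone.
- tin: bystander: small round white tin with a yellow lid, 49 mm across, 24 mm tall. Origin: centre of its underside. To be left alone.
There are look-alikes about, which are no part of the job. What is meant by the dropper_bottle is not pink, and is the larger of those in its own colour.

How it is judged:
On the way, in this order (a step that is already met when the one before it is completed fails the run):
1. the bottle stands released on the cork mat, the orange cup still nested in the blue one (horizontal distance between dropper_bottle and cork_mat below 0.03 m and z of dropper_bottle in the frame of cork_mat between 0.002 and 0.008 m and angle between each of dropper_bottle, orange_cup, blue_cup's own z axis and vertical below 0.12 rad and contact force between dropper_bottle and the fingers below 0.05 N and linear speed of dropper_bottle below 0.02 m/s and horizontal distance between orange_cup and blue_cup below 0.006 m and z of orange_cup in the frame of blue_cup between 0.0005 and 0.006 m and horizontal distance between blue_cup and base_cup below 0.006 m and z of blue_cup in the frame of base_cup between 0.0005 and 0.006 m), for 0.2 s.
2. the orange cup stands released on the orange pad, the blue cup still nested in the grey one, the bottle on its mat (horizontal distance between orange_cup and orange_pad below 0.022 m and z of orange_cup in the frame of orange_pad between 0.002 and 0.008 m and angle between each of orange_cup, blue_cup, dropper_bottle's own z axis and vertical below 0.12 rad and contact force between orange_cup and the fingers below 0.05 N and linear speed of orange_cup below 0.02 m/s and horizontal distance between blue_cup and base_cup below 0.006 m and z of blue_cup in the frame of base_cup between 0.0005 and 0.006 m and horizontal distance between dropper_bottle and cork_mat below 0.03 m and z of dropper_bottle in the frame of cork_mat between 0.002 and 0.008 m), for 0.2 s.
3. the blue cup stands released in the blue station, orange cup and bottle still parked (horizontal distance between blue_cup and blue_station below 0.013 m and z of blue_cup in the frame of blue_station between 0.003 and 0.008 m and angle between each of blue_cup, orange_cup, dropper_bottle's own z axis and vertical below 0.12 rad and contact force between blue_cup and the fingers below 0.05 N and linear speed of blue_cup below 0.02 m/s and horizontal distance between orange_cup and orange_pad below 0.022 m and z of orange_cup in the frame of orange_pad between 0.002 and 0.008 m and horizontal distance between dropper_bottle and cork_mat below 0.03 m and z of dropper_bottle in the frame of cork_mat between 0.002 and 0.008 m), for 0.2 s.
4. the orange cup stands released in the grey cup, the bottle still on its mat (horizontal distance between orange_cup and base_cup below 0.009 m and z of orange_cup in the frame of base_cup between 0.0005 and 0.006 m and angle between each of orange_cup, blue_cup, dropper_bottle's own z axis and vertical below 0.12 rad and contact force between orange_cup and the fingers below 0.05 N and linear speed of orange_cup below 0.02 m/s and horizontal distance between blue_cup and blue_station below 0.013 m and z of blue_cup in the frame of blue_station between 0.003 and 0.008 m and horizontal distance between dropper_bottle and cork_mat below 0.03 m and z of dropper_bottle in the frame of cork_mat between 0.002 and 0.008 m), for 0.2 s.
At the end, for the whole second after the job is handed in: Blue cup on the floor of the blue station (13 mm), orange cup on the floor of the grey cup (9 mm), bottle on the floor of the orange cup (8 mm), all within 0.12 rad of upright, released, at rest. On the way: bottle parked within 30 mm of the mat centre, orange cup within 22 mm of the pad centre (horizontal distance between dropper_bottle and orange_cup below 0.008 m and z of dropper_bottle in the frame of orange_cup between 0.0005 and 0.006 m and angle between each of dropper_bottle, orange_cup, blue_cup's own z axis and vertical below 0.12 rad and horizontal distance between orange_cup and base_cup below 0.009 m and z of orange_cup in the frame of base_cup between 0.0005 and 0.006 m and horizontal distance between blue_cup and blue_station below 0.013 m and z of blue_cup in the frame of blue_station between 0.003 and 0.008 m and angle between base_cup's own z axis and vertical below 0.1 rad and contact force between each of dropper_bottle, orange_cup, blue_cup, base_cup and the fingers below 0.05 N and linear speed of each of dropper_bottle, orange_cup, blue_cup, base_cup below 0.02 m/s); the robot touches nothing.
It fails at once if the grey cup is moved more than 15 mm or lifted (distance of base_cup from where it was at the start of the episode above 0.015 m).
It fails at once if the blue cup is dragged up together with the orange cup (z of blue_cup in the frame of base_cup above 0.017 m and distance between orange_cup and blue_cup below 0.025 m).
It fails at once if the bottle is dropped (falling freely faster than 0.7 m/s) (linear speed of dropper_bottle above 0.7 m/s and contact force between dropper_bottle and the fingers below 0.01 N).
It fails at once if the mug, the green capacitor or the tin is moved more than 20 mm (distance of any of mug, green_capacitor, tin from where it was at the start of the episode above 0.02 m).
It also fails if it takes over 120 s, if anything falls off the work surface, if the arm or the gripper's body presses on something with over 40 N, if the wrist force passes 120 N, or if a joint passes its speed limit or range.

## Robot

A 6-joint arm with a two-finger parallel gripper is mounted at the origin on a cart in front of the work surface, level with it; the furniture and walls round the work are solid. World frame = base frame: x ahead of the robot, y to its left, z up, the work surface at z = 0. Lengths are in m, angles in rad, forces in N, time in s.
With the tool pointing down it reaches from about 0.425 to 0.925 m from the base axis. Payload 12.5 kg.
Tool frame: the origin (TCP) lies at the very end of the fingers, on their centre line; the grasp point (between the pads) lies 19 mm behind it; z points along the fingers, y is the line along which they close (so a half turn about z gives the same grasp; the last joint's range is limited). The gripper opens to 85 mm and grips with 20 to 120 N. Pads are 22 mm wide; open, the fingers measure 114 mm over their backs; the gripper's body (76 mm by 85 mm) begins 54 mm behind the grasp point. The pads swing forward as they close: fully open they stand 13 mm farther back than shut.
Start: joints at [-1.378, 0.491, 1.559, -0, 1.092, -0.106], TCP at [0.184, -0.597, 0.231] pointing down, gripper open.
Joint ranges: [-3.1, 3.1], [-0.84, 2.19], [0.05, 2.79], [-1.13, 4.28], [0.06, 2.93], [-2.69, 2.69]. Speed limits (rad/s): [2.22, 2.22, 2.79, 3.14, 3.14, 3.14].

## Interface

Orientations are given as a rotation vector (axis times angle).
In Python, from plant import r, ik, status, vision, close_job, finder gives the robot as it stands. Calls block until the motion is done:
- r.move_pose(position, orientation): joint-space move of the TCP to a pose.
- r.move_l(position, frame=None, feed=0.15, until_force=None): straight line of the TCP; frame=None keeps the orientation; feed is the mean speed in m/s. With until_force (N) it stops when the force on the tool has changed by that much, and returns True; else False.
- r.move_joints(angles): joint-space move.
- r.grip(opening, grip_force=None): finger opening in m; grip_force is the grip in N (None keeps the last); returns when the fingers have stopped.
- r.hold(seconds).
- ik(position, orientation): joint angles nearest the present ones, or None.
- status.get_state(): the state.
- vision.grab_frame(name): name is "side" or "top"; returns the picture (384x512x3 uint8, red, green, blue); there is no depth.
- vision.camera_info(name): a dict with "mtx" (3x3 intrinsics, pixels), "R" (3x3) and "t" (3): a world point X has camera coordinates R X + t. Camera axes: x right, y down, z forward; pixel columns grow to the right and rows downward; lengths in m; the calibration is good to about 2 mm. A picture is of the moment at which its call begins. camera_info takes no time and is no camera call.
A pose or a line that the arm cannot do raises r.Unreachable and nothing moves.
- close_job(): hands the job in; it is judged then, once.
Trained networks look in the newest picture that a camera, given by its name, has taken for a name from the list of things; names that differ only in an ending like _2 or _b are one class to them, and where a whole thing is asked for, a point or a joint stands for the part that bears it (a point fixed in the world has none). Each returns a list of dicts, best first, with "score" (0 to 1); they miss things now and then, are a little off and sometimes report something else, mostly with a low value. They report only what shows in the picture. A call takes as long as a camera call. They do not tell look-alikes from the thing itself.
- finder.look_for(target, camera): "rect" ([left, top, right, bottom] in pixels, round what is visible of it).
The state is a dict: "clock": time; "joint_positions": joint angles; "dq": joint speeds; "joint_torque": joint torques, N m; "eef_pos": TCP position; "tcp_rot": TCP orientation; "ft_force": force on the tool from outside, world axes, zero at the start; "moment": the same for the moment, N m; "grip_width": finger opening in m; "grasp_force": force on a finger pad.
Only numpy, scipy, OpenCV 4.12 (cv2) and the standard library are available. Lean on these libraries where they do the work, as an engineer would, in place of code of your own. Each camera call takes 0.05 s, during which the arm holds its last target. There are 200 camera calls.

## Working session

There is one attempt and no reset: what is moved stays moved. The work goes in short steps, each a Python script; the robot and the scene stay as the last script left them, time stands still between calls to the robot, and variables do not carry over. Pictures are saved under pics/ and viewed, at most 14 in all, crops included, and the job is handed in when it is done.

```bash
mkdir -p pics; ls; python3 - <<'E'
from plant import r, ik, status, vision, close_job, finder
import cv2
for c in("side","top"):
    im=vision.grab_frame(c); cv2.imwrite(f"pics/{c}0.png",im[:,:,::-1])
    i=vision.camera_info(c); print(c,i["mtx"].tolist(),(-i["R"].T@i["t"]).round(3),i["R"].round(3).tolist())
    for n in "dropper_bottle orange_cup blue_cup base_cup cork_mat orange_pad blue_station mug green_capacitor tin".split():
        print(n,[([round(float(v)) for v in d["rect"]],round(d["score"],2)) for d in finder.look_for(n,c)])
s=status.get_state();print(s["eef_pos"],s["tcp_rot"],s["clock"])
E
```

```text
pics
side [[465.0017965144365, 0.0, 253.74171593574962], [0.0, 465.0017965144365, 195.43750154577236], [0.0, 0.0, 1.0]] [ 0.336 -0.765  0.461] [[0.967, -0.255, -0.018], [-0.126, -0.414, -0.901], [0.222, 0.874, -0.433]]
dropper_bottle [([151, 156, 165, 202], 0.96), ([209, 194, 217, 229], 0.75), ([272, 192, 321, 257], 0.58), ([248, 170, 264, 198], 0.54)]
orange_cup [([243, 187, 272, 206], 0.6)]
blue_cup [([241, 200, 271, 211], 0.62)]
base_cup [([244, 186, 267, 206], 0.66), ([237, 207, 273, 228], 0.63)]
cork_mat [([261, 173, 290, 188], 0.64)]
orange_pad [([196, 185, 233, 211], 0.94)]
blue_station [([194, 238, 243, 277], 0.84)]
mug [([274, 194, 321, 257], 0.72)]
green_capacitor [([318, 178, 328, 195], 0.68)]
tin [([156, 210, 178, 234], 0.68), ([249, 173, 264, 198], 0.31)]
top [[365.6071944804858, 0.0, 257.307934450412], [0.0, 365.6071944804858, 185.94115925798553], [0.0, 0.0, 1.0]] [0.438 0.067 0.903] [[0.017, -1.0, -0.004], [-0.994, -0.017, -0.11], [0.11, 0.006, -0.994]]
dropper_bottle [([259, 216, 271, 224], 0.56), ([187, 250, 203, 265], 0.51)]
orange_cup [([254, 166, 276, 190], 0.68)]
blue_cup [([260, 189, 272, 198], 0.59), ([231, 100, 241, 121], 0.26)]
base_cup [([248, 169, 281, 198], 0.47)]
cork_mat [([175, 126, 218, 166], 0.81)]
orange_pad [([200, 192, 238, 223], 0.9)]
blue_station [([301, 207, 336, 243], 0.68)]
mug [([302, 146, 352, 181], 0.64)]
green_capacitor [([231, 104, 243, 118], 0.65)]
tin [([246, 247, 264, 268], 0.91)]
[ 0.18403202 -0.59730869  0.23132365] [3.10651181e+00 4.67550247e-01 5.24965787e-05] 1.1
```

```bash
python3 - <<'E'
import cv2
a=cv2.imread("pics/side0.png")[130:300,120:350];cv2.imwrite("pics/s1.png",cv2.resize(a,None,fx=3.4,fy=3.4,interpolation=2))
a=cv2.imread("pics/top0.png")[80:280,160:370];cv2.imwrite("pics/t1.png",cv2.resize(a,None,fx=3,fy=3,interpolation=2))
E
```

```text
(no output)
```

View pics/s1.png

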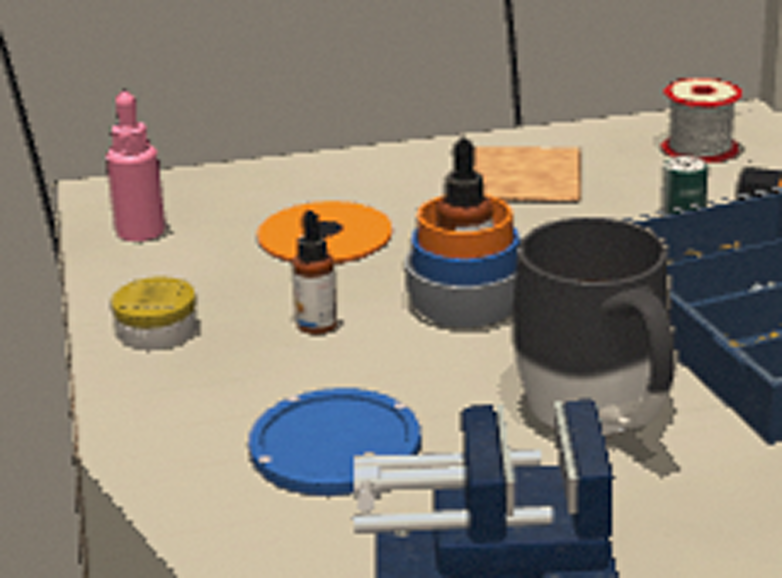

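View pics/t1.png

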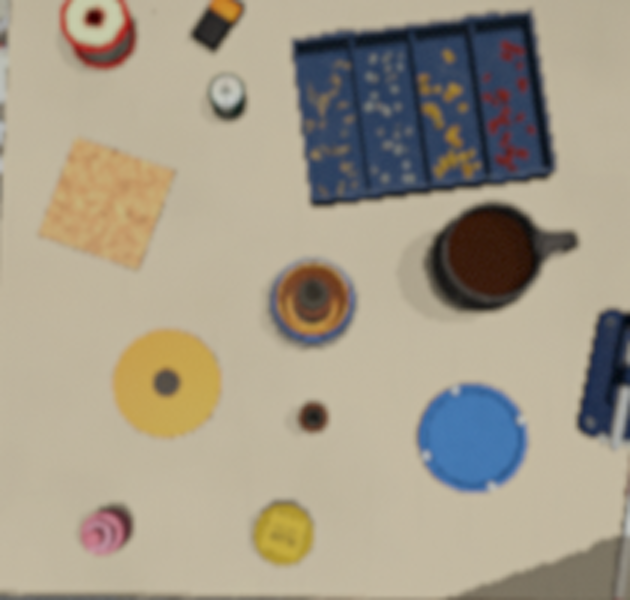

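Side view: target bottle in the orange cup of the stack (crop 465,200; full ≈(257,185)). Its look-alikes are the small brown bottle at (213,212) and the pink one at (158,180). Top view: stack ≈(264,180), mat ≈(196,148), pad ≈(215,207), station ≈(317,226), mug body ≈(324,165) and a vise on the right edge. Next I fit the positions.

```bash
cat > h.py <<'E'
import numpy as np, cv2
from plant import r, ik, status, vision, close_job, finder
def world(c,uv,z):
    i=vision.camera_info(c);R=np.array(i["R"]);C=-R.T@i["t"]
    d=R.T@np.linalg.inv(i["mtx"])@[uv[0],uv[1],1];return (C+d*(z-C[2])/d[2])[:2]
def proj(c,P):
    i=vision.camera_info(c);q=(np.array(P)@np.array(i["R"]).T+i["t"])@np.array(i["mtx"]).T
    return q[...,:2]/q[...,2:]
def blob(im,lo,hi,box,hull=True):
    """hull of the colour mask within box, (n,2) pixels"""
    m=cv2.inRange(cv2.cvtColor(im,cv2.COLOR_RGB2HSV),lo,hi);k=np.zeros_like(m)
    x0,y0,x1,y1=box;k[y0:y1,x0:x1]=m[y0:y1,x0:x1]
    n,l,st,_=cv2.connectedComponentsWithStats(k)
    k=(l==1+st[1:,4].argmax()).astype(np.uint8)
    c=max(cv2.findContours(k,0,1)[0],key=len)
    return cv2.convexHull(c)[:,0].astype(float)
def disc(c,h,z):
    """centre and radius of the circle at height z whose outline is the hull"""
    p=np.array([world(c,q,z) for q in h],np.float32)
    from scipy.optimize import least_squares
    f=least_squares(lambda v:np.hypot(*(p-v[:2]).T)-v[2],[*p.mean(0),.04],loss="soft_l1",f_scale=.001)
    return f.x.round(4)
ORA=((5,120,60),(22,255,255));BLU=((104,100,60),(120,255,255));YEL=((22,100,60),(35,255,255))
E
python3 - <<'E'
from h import *
t=cv2.imread("pics/top0.png")[:,:,::-1].copy();s=cv2.imread("pics/side0.png")[:,:,::-1].copy()
hs=cv2.cvtColor(t,cv2.COLOR_RGB2HSV)
for n,p in dict(pad=(205,207),ring=(252,180),ring2=(254,170),stn=(317,226),cork=(196,148),blue=(264,193)).items(): print(n,hs[p[1],p[0]])
print("pad",disc("top",blob(t,*((5,80,60),(25,255,255)),(190,185,245,230)),.004),disc("side",blob(s,*ORA,(190,180,240,215)),.004))
print("stn",disc("top",blob(t,(95,100,60),(125,255,255),(290,200,345,250)),.009),disc("side",blob(s,(95,100,60),(125,255,255),(190,235,243,280)),.009))
print("orange rim",disc("top",blob(t,(3,80,40),(25,255,255),(245,160,285,200)),.061))
print("blue out",disc("top",blob(t,(95,60,40),(125,255,255),(245,160,285,202)),.0455))
h=blob(t,(5,50,60),(25,255,255),(165,115,225,175)).astype(np.float32)
print("cork",world("top",cv2.minAreaRect(h)[0],.004),cv2.minAreaRect(h))
# side: orange rim, extents
h=blob(s,(3,120,40),(22,255,255),(238,180,276,210));print("side orange",h.min(0),h.max(0))
print("side rim guess",disc("side",h[h[:,1]<195],.061))
for n,b in dict(mug=(302,146,352,181),tin=(246,247,264,268)).items(): print(n,world("top",((b[0]+b[2])/2,(b[1]+b[3])/2),.02))
print("mug top",world("top",(324,165),.097),"mini",world("top",(264,219),.06),"cap",world("top",(237,111),.04))
print("vise side", world("side",(280,265),.05), world("top",(355,220),.04))
b=(248,170,264,198);print("tip side",world("side",(256,171),.109), "tip top",world("top",(264.3,178),.109))
E
```

```text
pad [ 21 148 197]
ring [  7  79 132]
ring2 [ 15  14 146]
stn [106 156 177]
cork [ 16 123 193]
blue [109 106 128]
pad [0.4827 0.1749 0.0447] [0.4828 0.1711 0.047 ]
stn [ 0.4421 -0.0748  0.0418] [ 0.4419 -0.0816  0.0468]
orange rim [0.547  0.0571 0.0278]
blue out [0.5465 0.057  0.0312]
cork [0.63222094 0.22979022] ((195.0497589111328, 147.16062927246094), (37.736942291259766, 37.669673919677734), 19.653823852539062)
side orange [243. 180.] [275. 205.]
side rim guess [0.5634 0.081  0.0335]
mug [ 0.59337059 -0.09747642]
tin [0.3639063  0.07457442]
mug top [ 0.57631721 -0.07643339] mini [0.45473096 0.05510859] cap [0.7155793  0.12442416]
vise side [ 0.52178385 -0.18853747] [ 0.45643904 -0.15898101]
tip side [0.54851367 0.05156457] tip top [0.54325077 0.05650012]
```

```bash
python3 - <<'E'
from h import *
a=np.linspace(0,2*np.pi,60)
L=[(.4825,.174,.004,.045),(.442,-.077,.009,.045),(.547,.057,.061,.0285),(.547,.057,.0455,.0325),(.547,.057,.03,.037),(.547,.057,.1095,.004),(.577,-.078,.097,.041)]
out=[]
for c,(x0,y0,x1,y1),f in(("side",(180,150,330,290),4),("top",(170,100,370,250),4)):
    im=cv2.resize(cv2.imread(f"pics/{c}0.png")[y0:y1,x0:x1],None,fx=f,fy=f,interpolation=2)
    for x,y,z,R in L:
        p=proj(c,np.c_[x+R*np.cos(a),y+R*np.sin(a),0*a+z])
        cv2.polylines(im,[((p-[x0,y0]+.5)*f).astype(int)],True,(0,255,0),1)
    w=cv2.boxPoints(((632.2,229.8),(90,90),0)); 
    cv2.imwrite(f"pics/{c}_ov.png",im)
E
```

```text
(no output)
```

View pics/side_ov.png

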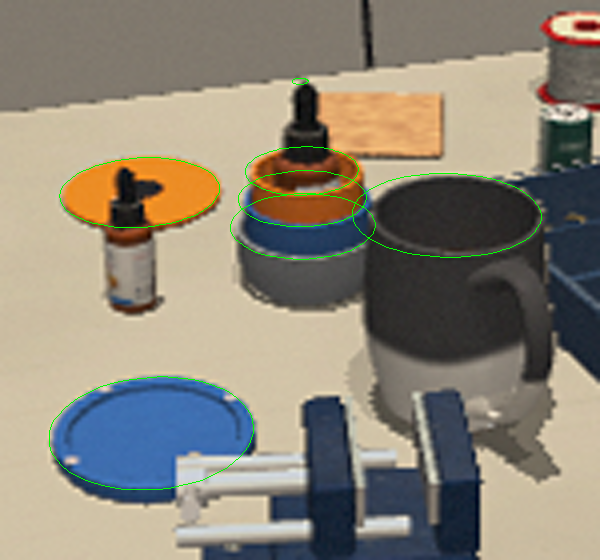

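View pics/top_ov.png

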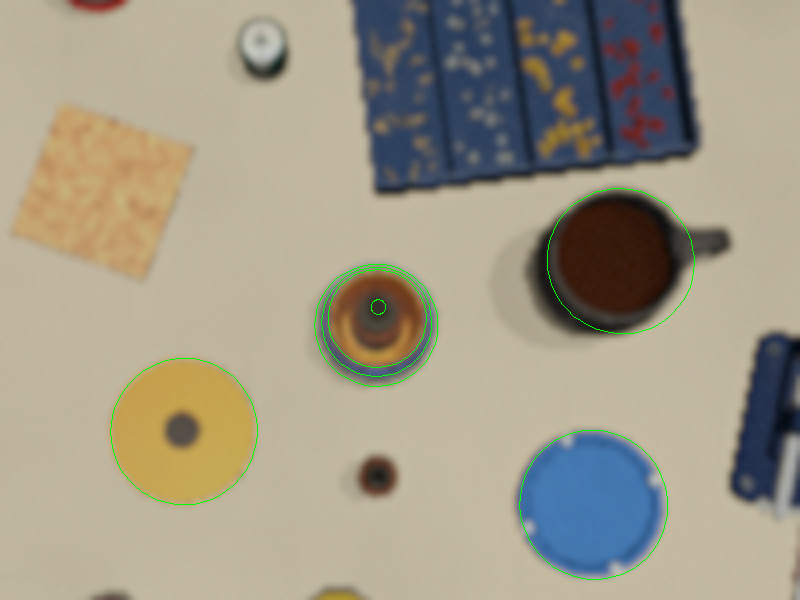

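```bash
python3 - <<'E'
from h import *
t=cv2.imread("pics/top0.png");s=cv2.imread("pics/side0.png")
for z in(.0,.03,.05,.075,.105): print(z,proj("side",[.547,.057,z]).round(1),proj("top",[.547,.057,z]).round(1))
A=np.hstack([cv2.resize(t[160:206,240:290],None,fx=8,fy=8,interpolation=0)]*1)
B=cv2.resize(s[164:236,228:280],None,fx=7.5,fy=7.5,interpolation=0)
for k in range(0,50,10): cv2.putText(A,str(240+k),(k*8,10),0,.35,(0,0,255),1);cv2.line(A,(k*8,12),(k*8,20),(0,0,255),1);cv2.putText(A,str(160+k),(0,k*8+10),0,.35,(0,0,255),1)
for k in range(2,52,10): cv2.putText(B,str(228+k),(int(k*7.5),10),0,.35,(0,0,255),1);cv2.line(B,(int(k*7.5),12),(int(k*7.5),20),(0,0,255),1)
o=np.zeros((540,800,3),np.uint8);o[:368,:400]=A;o[:540,405:795]=B[:540,:390]
cv2.imwrite("pics/z1.png",o)
E
```

```text
0.0 [255.5 218.7] [263.5 182.3]
0.03 [255.2 205.8] [263.6 180.8]
0.05 [255. 197.] [263.7 179.7]
0.075 [254.8 185.8] [263.9 178.3]
0.105 [254.6 171.9] [264.1 176.5]
```

View pics/z1.png

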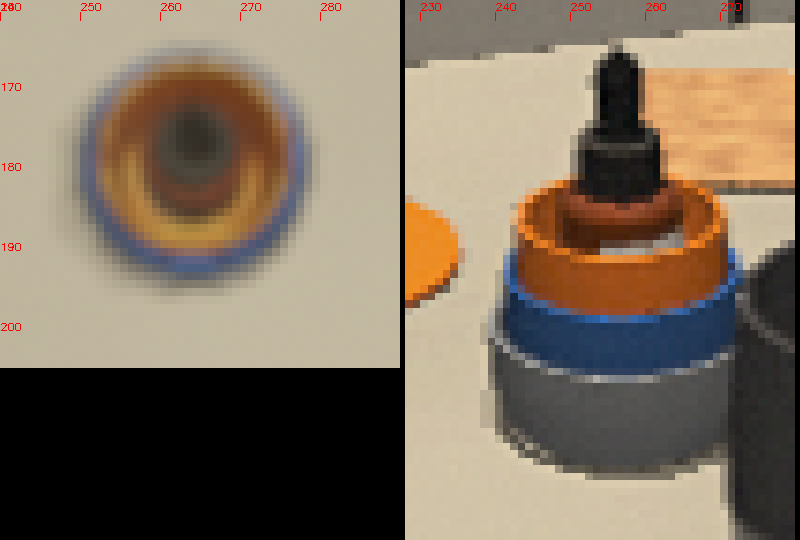

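The top view agrees with (0.547, 0.057). The side view shows the stack about 1.2 px to the right, so I use a compromise and close along x. First I check reach, then do the bottle.

```bash
cat >> h.py <<'E'
ST=np.array([.548,.0567]);PAD=np.array([.4828,.174]);STN=np.array([.442,-.077]);MAT=np.array([.6325,.2295])
ROT=np.pi*np.array([1,1,0])/2**.5   # tool down, fingers close along x
UP=.22
def tip(w):  # how far the finger ends stand back at opening w
    return .076-np.sqrt(.076**2-(w/2)**2)
def over(xy,z=UP): r.move_pose([*xy,z],ROT)
def line(xy,z,feed=.15,f=None): return r.move_l([*xy,z],None,feed,f)
def st(msg=""):
    s=status.get_state();print(msg,"t=%.1f"%s["clock"],"p",s["eef_pos"].round(4),"F",np.round(s["ft_force"],1),"w %.4f g %.1f"%(s["grip_width"],s["grasp_force"]))
def snap(c,n,box,f):
    x0,y0,x1,y1=box;im=vision.grab_frame(c)[y0:y1,x0:x1,::-1];cv2.imwrite("pics/"+n,cv2.resize(im,None,fx=f,fy=f,interpolation=2))
E
python3 - <<'E'
from h import *
for sgn in(1,-1):
    R=np.pi*np.array([1,sgn,0])/2**.5
    for p in(ST,PAD,STN,MAT):
        q=[ik([*p,z],R) for z in(.03,.22)];print(sgn,p,[None if v is None else np.round(v,2).tolist() for v in q])
E
```

```text
1 [0.548  0.0567] [[-0.02, 0.67, 1.91, -0.0, 0.56, -0.02], [-0.02, 0.4, 1.76, -0.0, 0.99, -0.02]]
1 [0.4828 0.174 ] [[0.22, 0.64, 2.0, -0.0, 0.5, 0.22], [0.22, 0.35, 1.84, -0.0, 0.95, 0.22]]
1 [ 0.442 -0.077] [[-0.32, 0.6, 2.16, -0.0, 0.38, -0.32], [-0.32, 0.26, 1.99, -0.0, 0.9, -0.32]]
1 [0.6325 0.2295] [[0.25, 0.79, 1.59, -0.0, 0.77, 0.25], [0.25, 0.57, 1.44, -0.0, 1.13, 0.25]]
-1 [0.548  0.0567] [None, None]
-1 [0.4828 0.174 ] [None, None]
-1 [ 0.442 -0.077] [None, None]
-1 [0.6325 0.2295] [None, None]
```

```bash
python3 - <<'E'
from h import *
r.grip(.05,20)
over(ST,.24); line(ST,.15); print(line(ST,.066,.05,6)); st("down")
r.grip(.0,20); st("grip")
line(ST,.09,.04); st("lifted"); line(ST,UP)
snap("side","b1.png",(200,90,320,220),4.5)
E
```

```text
False
down t=6.8 p [0.5481 0.0567 0.0663] F [ 0.3 -0.1 -0.4] w 0.0504 g 0.0
grip t=7.1 p [0.5478 0.0567 0.0662] F [-2.3  0.8  4.3] w 0.0265 g 18.2
lifted t=7.9 p [0.5479 0.0567 0.09  ] F [-0.6  0.1 -0.7] w 0.0263 g 17.1
```

View pics/b1.png

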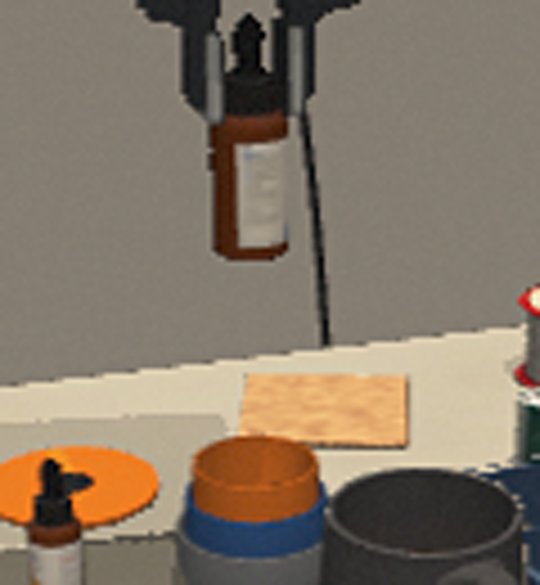

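The bottle hangs upright between the pads, and the cups are still nested. Next I place it on the mat.

```bash
python3 - <<'E'
from h import *
over(MAT); line(MAT,.085); print(line(MAT,.060,.015,3)); st("placed")
r.grip(.05); st("rel"); r.hold(.3); line(MAT,UP,.12)
# orange: touch test over blue rim not needed deep; open 66
over(ST); r.grip(.066); r.hold(.2)
snap("side","b2.png",(200,90,320,220),4.5)
E
```

```text
True
placed t=12.1 p [0.6326 0.2297 0.0627] F [-0.2  1.4  5.1] w 0.0264 g 19.0
rel t=12.5 p [0.632  0.2294 0.0618] F [-0.2  0.3 -0.7] w 0.0505 g 0.0
```

View pics/b2.png

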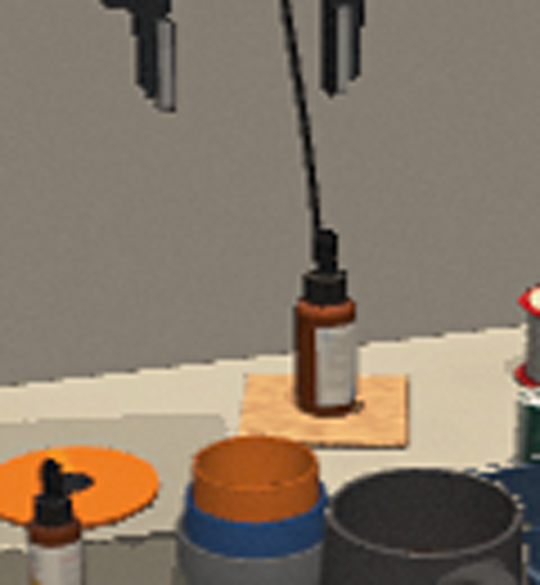

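The bottle stands upright on the mat, and the stack is unchanged. Next is the orange cup.

```bash
python3 - <<'E'
from h import *
r.grip(.064); line(ST,.10); print(line(ST,.044,.03,5)); st("down")
r.grip(.05,20); st("grip")
line(ST,.058,.03); st("lifted"); line(ST,.13,.06); line(ST,UP)
snap("side","o1.png",(190,90,320,230),4)
st()
E
```

```text
False
down t=18.8 p [0.5481 0.0567 0.0441] F [-0.5 -0.9  0.5] w 0.0641 g 0.0
grip t=19.0 p [0.5481 0.0567 0.0442] F [-1.7  0.2  4. ] w 0.0549 g 22.1
lifted t=19.6 p [0.548  0.0567 0.0581] F [ 0.2  0.7 -0.7] w 0.0547 g 21.6
 t=21.8 p [0.5476 0.0567 0.2189] F [-0.1  1.1 -1.6] w 0.0551 g 21.6
```

View pics/o1.png

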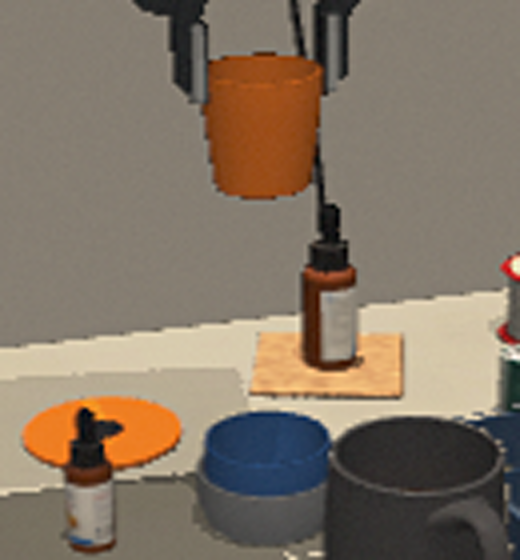

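The orange cup came off alone, and the blue cup remains in the grey one.

```bash
python3 - <<'E'
from h import *
over(PAD); line(PAD,.07); print(line(PAD,.0405,.015,3)); st("placed")
r.grip(.066); st("rel"); r.hold(.3); line(PAD,.10,.06); line(PAD,UP)
over(ST); r.grip(.073); line(ST,.09); print(line(ST,.027,.03,5)); st("down")
r.grip(.055,20); st("grip")
line(ST,.042,.03); st("lifted"); line(ST,.11,.06); line(ST,UP)
snap("side","bl1.png",(190,90,320,230),4); st()
E
```

```text
True
placed t=25.1 p [0.4828 0.174  0.0432] F [-1.3  0.3  6.4] w 0.0550 g 22.3
rel t=25.4 p [0.4824 0.1739 0.0427] F [0.4 1.  0.1] w 0.0658 g 0.0
False
down t=31.8 p [0.548  0.0567 0.0271] F [-0.7 -0.2  0.7] w 0.0730 g 0.0
grip t=32.1 p [0.5481 0.0567 0.0272] F [-0.1  0.   3.3] w 0.0628 g 22.2
lifted t=32.7 p [0.548  0.0567 0.042 ] F [ 0.1 -0.7 -1.7] w 0.0626 g 22.2
 t=34.9 p [0.5476 0.0567 0.2189] F [ 0.6 -0.5 -1. ] w 0.0627 g 22.3
```

View pics/bl1.png

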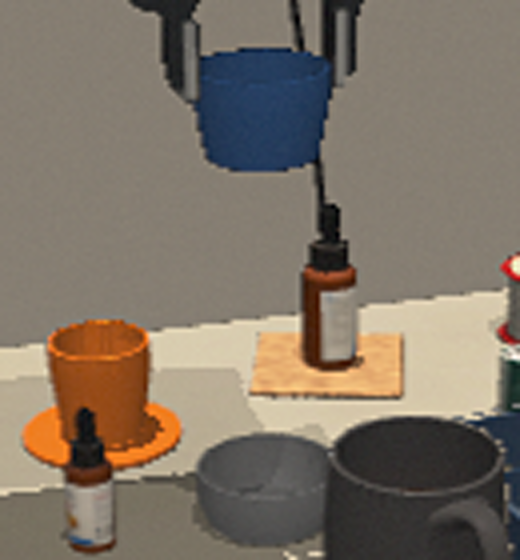

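```bash
python3 - <<'E'
from h import *
over(STN); line(STN,.07,.1); print(line(STN,.027,.015,3)); st("placed")
r.grip(.075); st("rel"); r.hold(.3); line(STN,.10,.06); line(STN,UP)
over(PAD); r.grip(.066)
snap("top","g1.png",(170,100,370,250),4)
E
```

```text
True
placed t=39.7 p [ 0.442  -0.077   0.0297] F [-0.2  0.1  5.9] w 0.0630 g 23.0
rel t=40.0 p [ 0.4417 -0.0769  0.0293] F [-0.5 -0.4  0.4] w 0.0754 g 0.0
```

View pics/g1.png

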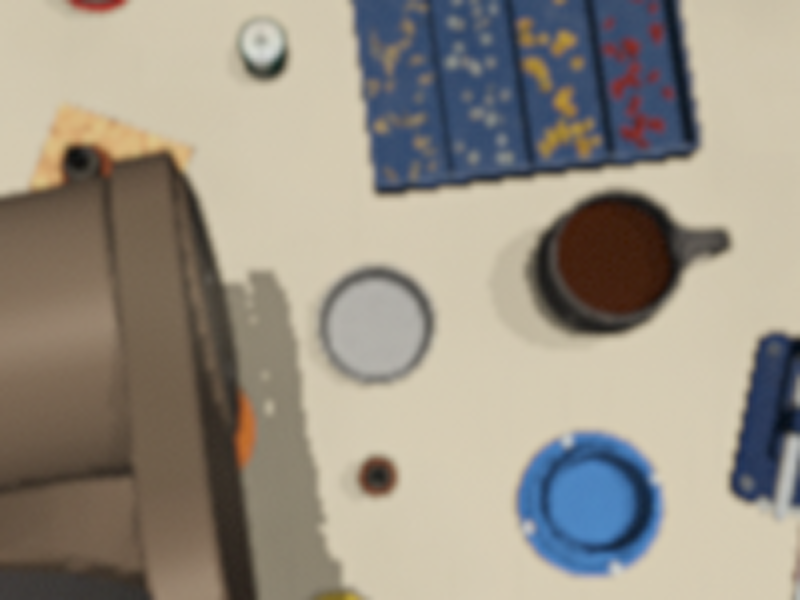

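The blue cup stands inside the station at about (597,503), and the grey cup is where it was at (377,324). Next I return the orange cup.

```bash
python3 - <<'E'
from h import *
line(PAD,.09); print(line(PAD,.0432,.03,5)); r.grip(.05,20); st("grip")
line(PAD,.07,.04); line(PAD,UP); over(ST); line(ST,.075,.1); print(line(ST,.039,.015,3)); st("placed")
r.grip(.066); st("rel"); r.hold(.3); line(ST,.10,.06); line(ST,UP)
over(MAT,.24)
snap("side","o2.png",(180,120,330,285),3.6)
E
```

```text
False
grip t=46.8 p [0.4828 0.174  0.0434] F [-1.5  0.7  4.6] w 0.0551 g 21.6
True
placed t=52.9 p [0.548  0.0567 0.0419] F [-0.9  0.2  6.2] w 0.0547 g 22.1
rel t=53.2 p [0.5476 0.0567 0.0413] F [-0.1 -0.2 -0.1] w 0.0662 g 0.0
```

View pics/o2.png

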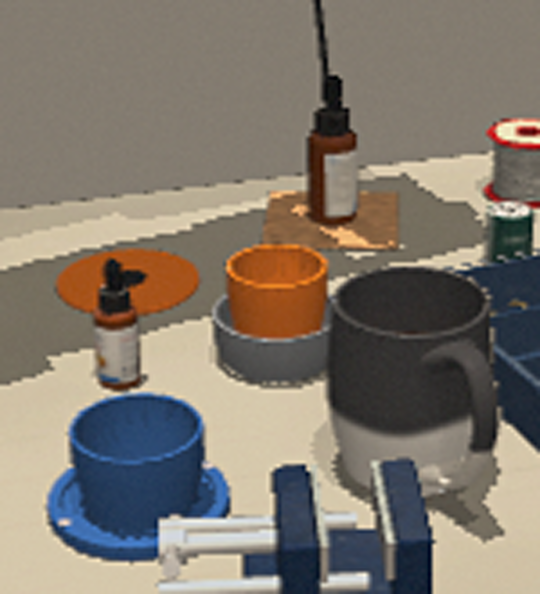

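The orange cup stands in the grey cup, the bottle is still upright on the mat, and the blue cup is in its station. The last move is the bottle.

```bash
python3 - <<'E'
from h import *
r.grip(.05); line(MAT,.15); print(line(MAT,.0627,.05,6)); r.grip(0,20); st("grip")
line(MAT,.085,.04); line(MAT,UP); over(ST); line(ST,.14,.1); print(line(ST,.061,.02,3)); st("placed")
r.grip(.05); st("rel"); r.hold(.3); line(ST,.10,.06); line(ST,.24)
r.move_pose([.5,.3,.3],ROT); r.hold(.3)
vision.grab_frame("top");snap("top","f1.png",(230,150,350,250),3.3);snap("side","f2.png",(180,150,290,290),3.3)
a=cv2.imread("pics/f1.png");b=cv2.imread("pics/f2.png");o=np.zeros((470,780,3),np.uint8);o[:a.shape[0],:a.shape[1]]=a;o[:b.shape[0],410:410+b.shape[1]]=b;cv2.imwrite("pics/f.png",o);st()
E
```

```text
False
grip t=59.7 p [0.6326 0.2295 0.0629] F [-0.8 -0.2  1.9] w 0.0260 g 17.7
True
placed t=66.6 p [0.5481 0.0568 0.0638] F [0.2 1.  4.7] w 0.0261 g 19.1
rel t=66.9 p [0.5476 0.0567 0.0632] F [-0.1  0.3  0.6] w 0.0499 g 0.0
 t=70.5 p [0.5002 0.2997 0.3   ] F [-0.3 -1.  -0.1] w 0.0503 g 0.0
```

View pics/f.png

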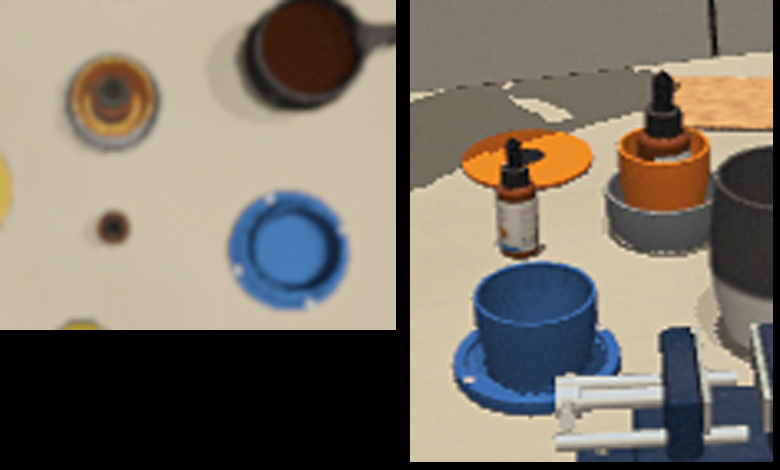

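The bottle stands upright in the orange cup, the orange cup sits centred in the grey cup, and the blue cup is in its station. I'm handing in.

```bash
python3 -c "
from plant import close_job;print(close_job())"
```

```text
the job is handed in; nothing more can be done
None
```

The job is handed in: the final pictures show the blue cup in the blue station, and the bottle upright in the orange cup inside the unmoved grey cup. The robot clock read about 70 s, and no verdict was returned.

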